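Bolt open the spring gate of the grey parcel

TASK

The dark grey parcel is the next to be weighed. Swing its bay's spring gate wide open by the orange knob, towards the robot and past the yellow catch, and while holding it open push the knob fully down so that its bolt drops behind the catch; let go, leaving the gate bolted open. Leave the other bay's gate shut and its knob up.

Things in the scene. Friction and masses are not known exactly. Their poses are not given: they have to be found in the camera images.
- station_a: The bay that holds the dark grey parcel: a fixed grey plate 340 x 190 x 8 mm with a tray 38 mm high at the back for the parcel (120 x 140 x 50 mm, top 58 mm above the table). Origin at table height, mid-front of the bay under the shut gate; x into the bay, away from the robot, y left, z up. An identical bay beside it holds a tan parcel; sides vary, both turned up to 12 degrees.
- hinge_a (a point): Foot of the grey bay's hinge post (94 mm high, 32 mm wide, brass spring), at table height on the hinge's vertical axis, 75 mm to +y of the bay's origin. The gate is a steel bar 145 mm long, 18 mm wide, 45 to 61 mm above the table; shut, it points from the hinge along the bay's -y, across the parcel's way out.
- knob_a (a point): Centre of the top of the orange bolt knob near the free end of that gate, 130 mm from the hinge axis, moving with it. Upright cylinder 25 mm across, 40 mm tall; its top is 121 mm above the table with the bolt up, 101 mm with it down. Grip its upper 20 mm from above at any yaw: only the low gate bar lies under it.
- gate_a (a joint): Angle of the grey parcel's gate, rad: 0 shut; grows as the free end swings out to the robot's side (clockwise from above, from the bay's -y to -x); end stop 1.32. At angle q the knob is at (-0.130 sin q, -0.130 cos q) m from the hinge in the bay's x, y. A torsion spring always drives it shut: about 2 N at the knob when shut, 5 N open.
- catch_a (a point): Centre of the top of the yellow catch, an upright block 34 x 12 mm, its top 36 mm above the table, fixed in the bolt's path under the gate at 1.02 rad. With the bolt pushed down at a gate angle of 1.12 to 1.32 (aim at 1.2), the released gate springs back to rest on it at about 1.10. A like yellow block stands beyond the end stop.
- bolt_a (a joint): Travel of that gate's bolt, m: 0 up (starts 0 to 2 mm down), 0.020 fully down. Grows as the knob is pushed down, which takes about 8 N; it stays where it is left. Up, it passes 5 mm over the catch; pushed more than that before passing the catch, it strikes it.
- gate_b (a joint): Angle of the other gate, that of the tan parcel, built the same (rad, 0 shut): to be left shut.
- bolt_b (a joint): Travel of the other gate's bolt (m, 0 up): to be left up.

How it is judged:
By the outcome, as a careful person would: the job done as asked, in the order asked, and still so for the second after the job is handed in, with the robot touching nothing.
It also fails if it takes over 35 s, if anything falls off the work surface, if the arm or the gripper's body presses on something with over 40 N, if the wrist force passes 120 N, or if a joint passes its speed limit or range.

ROBOT

A 7-joint arm with a two-finger parallel gripper is mounted at the origin on the work surface. World frame = base frame: x ahead of the robot, y to its left, z up, the work surface at z = 0. Lengths are in m, angles in rad, forces in N, time in s.
With the tool pointing down it reaches from about 0.35 to 0.9 m from the base axis. Payload 19.9 kg.
Tool frame: the origin (TCP) lies on the centre line of the jaws, within the pads' length; the fingertips stand 25 mm ahead of it and the grasp point (between the pads) lies 6 mm ahead of it; z points along the fingers, y is the direction in which the jaws open and shut (so a half turn about z gives the same grasp; the last joint's range is limited). The gripper opens to 94 mm and grips with 3 to 60 N. Pads are 16 mm wide; open, the fingers measure 119 mm over their backs; the gripper's body (75 mm by 177 mm) begins 78 mm behind the grasp point.
Start: joints at [-0.042, 0.417, -0.01, 1.614, 0.005, 1.111, -0.053], TCP at [0.625, 0, 0.197] pointing down, gripper open.
Joint ranges: [-2.81, 2.81], [-0.39, 2.02], [-1.27, 1.25], [0.06, 2.57], [-1.19, 4.33], [0.19, 2], [-2.82, 2.82]. Speed limits (rad/s): [1.89, 1.89, 2.39, 2.39, 3.01, 3.01, 3.01].

INTERFACE

Orientations are given as a 3x3 rotation matrix whose columns are the frame's x, y, z axes.
In Python, from workcell import manip, cams, workorder, finder gives the robot as it stands.
- The arm moves only by the tool send_rows, never from a script. Its argument "commands" is one flat list of numbers, 7 for each row, row after row: the shift along the world's x, y, z as a fraction of full scale, then the turn, a rotation vector about the world's x, y, z as a fraction of full scale, then the gripper's target within -1 to 1 (shut at 1, half-way at 0, fully open at -1). In form: [x, y, z, rx, ry, rz, gripper, x, y, z, rx, ry, rz, gripper, ...]. A call has 1 to 12 rows; each row is the pose to reach, as a shift and turn from the pose commanded when the call began; what a row does not reach only later rows make up. Full scale, the value 1, is 0.25 m for a shift and 1.5 rad for a turn. A row lasts 1/8 s, in which the tool goes at most 62.5 mm and 10.7 degrees, less where a joint would pass 70% of its speed; a pose out of reach is approached as far as the arm can. A call with a number of a shift or a turn outside -1 to 1 is refused whole. A call with a gripper value outside its range is refused whole. The fingers move at their own pace and stop on an object; the grip force is fixed at half the most. Time passes only in rows, so rows that repeat a pose let the fingers close. It gives the time, the measured TCP pose, the force and the opening at its end, in the units of the state.
- manip.get_state(): the state, without advancing time (a new reading comes with each control period).
- cams.snapshot(name): name is "scene" or "side" or "wrist"; returns a dict with "image" (400x640x3 uint8, blue, green, red), "z_map" (400x640 float32, m along the optical axis (not along the pixel's ray), 0 where there is no reading), "K" (3x3 intrinsics, pixels), "extrinsics" (4x4, takes a point from world to camera coordinates). Camera axes: x right, y down, z forward; pixel columns grow to the right and rows downward; lengths in m; the calibration is good to about 2 mm. A picture is of the moment at which its call begins.
- workorder.hand_in(): hands the job in, once; it reports no verdict.
Trained networks look in a picture, given as the dict that the camera call returned (one of the last four; its "shot" number tells which), for a name from the list of things; names that differ only in an ending like _2 or _b are one class to them, and where a whole thing is asked for, a point or a joint stands for the part that bears it (a point fixed in the world has none). Each returns a list of dicts, best first, with "score" (0 to 1); they miss things now and then, are a little off and sometimes report something else, mostly with a low value. They report only what shows in the picture. A call takes as long as a camera call.
- finder.masks_of(label, picture): "region" (400x640 bool, what is visible of it) and "box" ([left, top, width, height] in pixels, round what is visible of it).
The state is a dict: "time": time; "qpos": joint angles; "qd": joint speeds; "tau": joint torques, N m; "position": TCP position; "tool_rot": TCP orientation; "force": force on the tool from outside, world axes, zero at the start; "torque": the same for the moment, N m; "finger_gap": finger opening in m.
Only numpy, scipy, OpenCV 4.12 (cv2) and the standard library are available. Lean on these libraries where they do the work, as an engineer would, in place of code of your own. Each camera call takes 0.05 s, during which the arm holds its last target. There are 200 camera calls.

## Working session

There is one attempt and no reset: what is moved stays moved. The work goes in short steps, Python scripts to look and compute and a tool call to move; the robot and the scene stay as the last step left them, time stands still between calls to the robot, and variables do not carry over. Pictures are saved under pics/ and viewed, about 8 in all and at most 12, crops included, and the job is handed in when it is done.

Besides the shell and the picture viewer there is one more tool, called after "Request:" as name(argument=value, ...) on one line, values as JSON. send_rows: Moves the arm, as the interface text tells. Shift numbers are shares of 0.25 m and turn numbers shares of 1.5 rad, none past 1 either way. Its arguments: {"type":"object","properties":{"commands":{"type":"array","items":{"type":"number"}}},"required":["commands"]}

```bash
mkdir -p pics
cat > h.py <<'E'
import numpy as np, cv2
from workcell import manip, cams, workorder, finder
def pts(s, m):
    v,u=np.nonzero(m & (s["z_map"]>0)); z=s["z_map"][v,u]
    K=s["K"]; c=np.stack([(u-K[0,2])*z/K[0,0],(v-K[1,2])*z/K[1,1],z,np.ones_like(z)])
    return (np.linalg.inv(s["extrinsics"])@c)[:3].T
def hue(s, lo, hi, smin=120, vmin=80):
    h=cv2.cvtColor(s["image"],cv2.COLOR_BGR2HSV)
    return (h[...,0]>=lo)&(h[...,0]<=hi)&(h[...,1]>smin)&(h[...,2]>vmin)
E
python3 - <<'E'
from h import *
s=cams.snapshot("scene"); cv2.imwrite("pics/scene.png",s["image"])
w=cams.snapshot("side"); cv2.imwrite("pics/side.png",w["image"])
for l in ["knob_a","hinge_a","catch_a","gate_a","station_a"]:
  for n,p in (("scene",s),("side",w)):
    for d in finder.masks_of(l,p)[:4]:
        P=pts(p,d["region"]); print(l,n,round(d["score"],2),d["box"], np.round(np.median(P,0),3) if len(P) else None, np.round(P[:,2].max(),3) if len(P) else None)
E
```

```text
knob_a side 0.6 [290.9, 166.9, 13.8, 20.0] [0.58  0.104 0.106] 0.123
knob_a side 0.35 [263.0, 144.0, 41.3, 47.1] [0.581 0.157 0.063] 0.123
hinge_a scene 0.74 [297.4, 147.0, 139.0, 99.6] [0.588 0.112 0.011] 0.346
hinge_a side 0.93 [216.7, 144.1, 143.2, 100.8] [0.543 0.141 0.009] 0.272
catch_a scene 0.81 [297.3, 143.4, 135.7, 102.4] [0.59  0.111 0.011] 0.347
catch_a scene 0.33 [347.2, 165.9, 9.1, 28.3] [0.587 0.101 0.09 ] 0.315
catch_a side 0.97 [218.2, 142.5, 138.7, 99.1] [0.545 0.14  0.009] 0.123
gate_a scene 0.78 [257.7, 243.9, 61.0, 52.1] [ 0.636 -0.184  0.063] 0.125
gate_a side 0.94 [262.7, 142.2, 43.5, 47.8] [0.582 0.154 0.062] 0.123
gate_a side 0.78 [375.0, 208.4, 58.7, 67.0] [ 0.629 -0.189  0.062] 0.124
station_a scene 0.69 [298.1, 144.7, 140.6, 101.3] [0.589 0.112 0.011] 0.211
station_a side 0.68 [217.1, 137.2, 144.3, 103.1] [0.547 0.141 0.009] 0.305
```

View pics/scene.png

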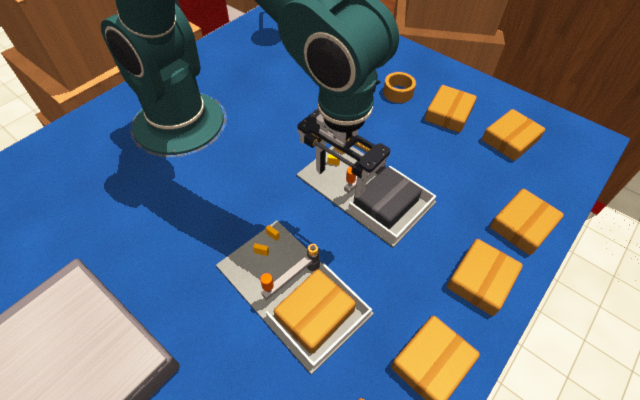

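The scene view shows the grey parcel's bay at about (370,190), partly hidden by the gripper. The tan bay is at (300,290), nearer the camera. Next is the side view.

Run:
```python
from h import *
w=cams.snapshot("side")
cv2.imwrite("pics/side_c.png",cv2.resize(w["image"][120:290,190:450],None,fx=3,fy=3,interpolation=cv2.INTER_CUBIC))
m=hue(w,0,18,150,100)
n,lab,st,ce=cv2.connectedComponentsWithStats(m.astype(np.uint8))
for i in range(1,n):
    if st[i,4]>40 and st[i,4]<2000:
        P=pts(w,lab==i); print(st[i],np.round(np.median(P,0),3),np.round(P.min(0),3),np.round(P.max(0),3))
for d in finder.masks_of("gate_a",w)[:2]:
    P=pts(w,d["region"]); B=P[(P[:,2]>.057)&(P[:,2]<.066)]; Hh=P[(P[:,2]>.088)]
    vx,vy,x0,y0=cv2.fitLine(B[:,:2].astype(np.float32),cv2.DIST_HUBER,0,.01,.01).ravel()
    print(d["box"],"bar dir",vx,vy,np.degrees(np.arctan2(vy,vx)),x0,y0,np.round(B.min(0),3),np.round(B.max(0),3),len(B))
    T=P[P[:,2]>.116]; print("knobtop",np.round(T.mean(0),4),len(T))
P=pts(w,np.ones(w["z_map"].shape,bool)); v=(P[:,0]>.45)&(P[:,0]<.8)&(P[:,1]>0)&(P[:,1]<.3)&(P[:,2]>.085)&(P[:,2]<.1)
print(np.round(np.median(P[v],0),3),np.round(P[v].min(0),3),np.round(P[v].max(0),3))
```

```text
[ 250    3   68   33 1074] [ 1.751  1.802 -0.53 ] [ 1.242  1.266 -0.657] [ 2.161  1.831 -0.092]
[234  55  48  30 533] [0.814 0.582 0.05 ] [0.753 0.525 0.04 ] [0.88  0.668 0.055]
[181  83  56  30 544] [0.617 0.559 0.05 ] [0.55  0.503 0.034] [0.684 0.645 0.055]
[371 106  55  33 440] [0.966 0.098 0.05 ] [ 0.689 -0.032  0.041] [1.024 0.183 0.307]
[141 113  36  23 208] [0.437 0.553 0.048] [0.391 0.51  0.002] [0.487 0.607 0.052]
[435 142  67  44 572] [ 0.979 -0.136  0.05 ] [ 0.914 -0.191  0.04 ] [ 1.025 -0.05   0.054]
[292 163  10  18 147] [0.578 0.101 0.114] [0.57  0.095 0.058] [0.617 0.167 0.123]
[508 184  75  60 896] [ 0.968 -0.349  0.049] [ 0.904 -0.412  0.038] [ 1.028 -0.269  0.055]
[226 188  12  11  55] [0.456 0.22  0.021] [0.444 0.217 0.01 ] [0.474 0.23  0.031]
[ 395  200   79   73 1180] [ 0.718 -0.231  0.058] [ 0.613 -0.271  0.018] [ 0.783 -0.128  0.124]
[261.5, 142.4, 45.2, 49.9] bar dir 0.05391529 0.9985455 86.90938 0.58281195 0.15540244 [0.573 0.093 0.057] [0.601 0.242 0.066] 291
knobtop [0.5814 0.1062 0.12  ] 65
[374.3, 208.7, 60.5, 64.8] bar dir 0.10878208 0.99406564 83.75488 0.6311434 -0.18384463 [ 0.616 -0.253  0.057] [ 0.648 -0.099  0.066] 463
knobtop [ 0.6243 -0.2385  0.1204] 111
[0.584 0.228 0.091] [0.57  0.095 0.085] [0.601 0.249 0.1  ]
```

View pics/side_c.png

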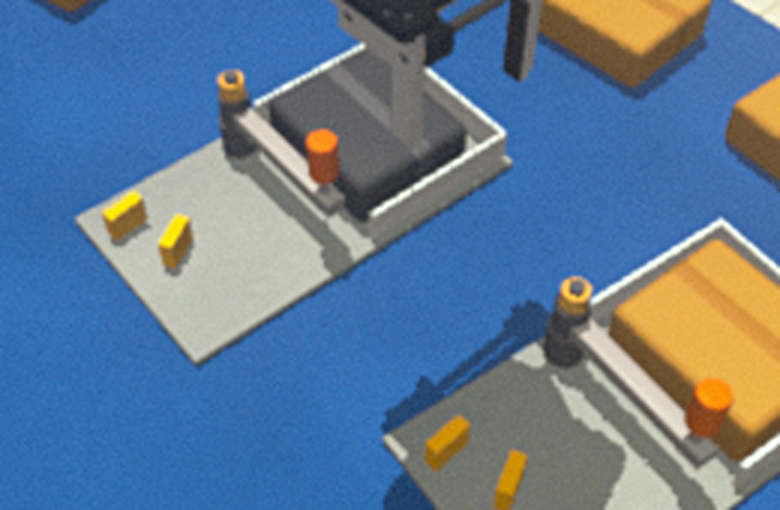

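The side view is clear. The grey bay's knob is at (322,155) in the crop, its post at (232,110), and two yellow blocks at (125,215) and (175,240). Measured positions are knob ≈ (0.581, 0.106) and hinge ≈ (0.588, 0.236), with the bay turned about -3°. I'll move above the knob and take a close look.

Request:
send_rows(commands=[-0.09, 0.21, 0, 0, 0, 0, -1, -0.176, 0.424, 0, 0, 0, 0, -1, -0.176, 0.424, 0, 0, 0, 0, -1, -0.176, 0.424, 0, 0, 0, 0, -1])

```text
time: 1.2
position: [0.5811, 0.1057, 0.197]
tool_rot: [[-0.0, 1.0, 0.0], [1.0, 0.0, -0.0], [-0.0, 0.0, -1.0]]
force: [-0.9, -0.5, -0.4]
finger_gap: 0.0943
```

Run:
```python
from h import *
st=manip.get_state(); print(st["time"],st["position"],np.round(st["tool_rot"],3),st["finger_gap"],st["force"])
for n in ("wrist","scene","side"):
    w=cams.snapshot(n)
    if n=="wrist": cv2.imwrite("pics/wrist1.png",w["image"])
    P=pts(w,hue(w,0,18,150,100)); T=P[(P[:,2]>.115)&(P[:,2]<.13)&(abs(P[:,0]-.58)<.04)&(abs(P[:,1]-.106)<.04)]
    print(n,len(T),len(T) and (np.round(T.mean(0),4),T.min(0),T.max(0)))
    P=pts(w,np.ones(w["z_map"].shape,bool))
    Q=P[(abs(P[:,2]-.091)<.006)&(abs(P[:,0]-.588)<.04)&(abs(P[:,1]-.236)<.04)]
    print(" post",len(Q),len(Q) and (np.round(Q.mean(0),4),Q.min(0),Q.max(0)))
    Pc=pts(w,hue(w,15,35,120,80)); C=Pc[(abs(Pc[:,2]-.034)<.005)&(Pc[:,0]<.5)&(Pc[:,1]>.08)&(Pc[:,1]<.3)]
    print(" catch",np.round(C,3)[::max(1,len(C)//12)])
```

```text
1.2 [0.58112997 0.10570324 0.19704597] [[-0.  1.  0.]
 [ 1.  0. -0.]
 [-0.  0. -1.]] 0.09428488771842332 [-0.85604186 -0.5480198  -0.36520646]
wrist 367 (array([0.5837, 0.1067, 0.1201]), array([0.5725846 , 0.09511385, 0.11503701]), array([0.59463431, 0.11891649, 0.12216897]))
 post 455 (array([0.5903, 0.2361, 0.0915]), array([0.57982936, 0.22560199, 0.08502982]), array([0.60119476, 0.24745535, 0.09615175]))
 catch [[0.468 0.231 0.036]
 [0.473 0.229 0.035]
 [0.466 0.227 0.036]
 [0.46  0.225 0.037]
 [0.453 0.223 0.036]
 [0.446 0.221 0.035]
 [0.474 0.22  0.03 ]
 [0.487 0.182 0.035]
 [0.473 0.178 0.036]
 [0.485 0.175 0.037]
 [0.466 0.172 0.036]
 [0.461 0.168 0.037]
 [0.47  0.163 0.035]]
scene 66 (array([0.585 , 0.1062, 0.1217]), array([0.57377695, 0.09634638, 0.11568091]), array([0.59562639, 0.11858632, 0.12520202]))
 post 54 (array([0.5913, 0.2362, 0.0922]), array([0.57925882, 0.22712161, 0.08559372]), array([0.60116533, 0.24905804, 0.09694376]))
 catch [[0.443 0.233 0.037]
 [0.454 0.224 0.039]
 [0.458 0.228 0.034]
 [0.461 0.221 0.038]
 [0.464 0.221 0.035]
 [0.469 0.224 0.033]
 [0.477 0.229 0.03 ]
 [0.469 0.178 0.037]
 [0.478 0.18  0.038]
 [0.481 0.176 0.039]
 [0.476 0.17  0.036]
 [0.472 0.17  0.029]
 [0.494 0.179 0.037]]
side 68 (array([0.5814, 0.106 , 0.1198]), array([0.57199936, 0.09548264, 0.11535037]), array([0.59278796, 0.11852323, 0.12265725]))
 post 53 (array([0.588 , 0.2352, 0.0909]), array([0.57841957, 0.22508441, 0.08519485]), array([0.60029941, 0.24880019, 0.09690441]))
 catch [[0.472 0.232 0.037]
 [0.47  0.226 0.035]
 [0.455 0.229 0.037]
 [0.453 0.226 0.037]
 [0.451 0.223 0.037]
 [0.451 0.22  0.036]
 [0.484 0.185 0.036]
 [0.485 0.181 0.036]
 [0.489 0.176 0.033]
 [0.48  0.174 0.034]
 [0.468 0.175 0.036]
 [0.474 0.166 0.036]
 [0.465 0.166 0.035]]
```

View pics/wrist1.png

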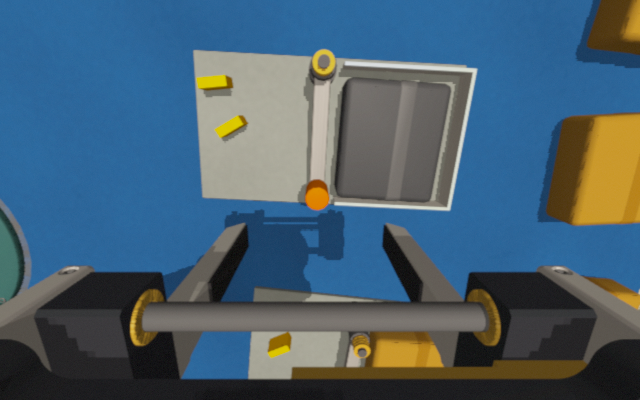

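The wrist view shows the grey bay with its orange knob at (317,195), post at (323,65) and catch at (230,127). All cameras put the knob near (0.583, 0.1065), and the jaws open along x, tangent to the arc. Next I descend and grip.

Request:
send_rows(commands=[0.008, 0.004, -0.15, 0, 0, 0, -1, 0.008, 0.004, -0.29, 0, 0, 0, -1, 0.008, 0.004, -0.29, 0, 0, 0, -1, 0.008, 0.004, -0.29, 0, 0, 0, 1, 0.008, 0.004, -0.29, 0, 0, 0, 1, 0.008, 0.004, -0.29, 0, 0, 0, 1, 0.008, 0.004, -0.29, 0, 0, 0, 1, 0.008, 0.004, -0.29, 0, 0, 0, 1, 0.008, 0.004, -0.29, 0, 0, 0, 1])

```text
time: 2.48
position: [0.583, 0.107, 0.1245]
tool_rot: [[0.0, 1.0, -0.0], [1.0, -0.0, 0.0], [0.0, -0.0, -1.0]]
force: [-0.0, 0.9, 0.1]
finger_gap: 0.0373
```

Run:
```python
import numpy as np
h=np.array([.590,.236]); p0=h+.130*np.array([-np.sin(.05),-np.cos(.05)])
for q in [.15,.3,.45,.6,.75,.9,1.05,1.22]:
    p=h+.130*np.array([-np.sin(q+.05),-np.cos(q+.05)]); print(q,np.round((p-p0)/.25,3),round(-q/1.5,3))
```

```text
0.15 [-0.077  0.01 ] -0.1
0.3 [-0.152  0.031] -0.2
0.45 [-0.223  0.063] -0.3
0.6 [-0.289  0.105] -0.4
0.75 [-0.347  0.157] -0.5
0.9 [-0.397  0.217] -0.6
1.05 [-0.437  0.283] -0.7
1.22 [-0.471  0.365] -0.813
```

Gap is 37 mm and the fingers are still closing. I'll wait a little longer.

Request:
send_rows(commands=[0, 0, 0, 0, 0, 0, 1, 0, 0, 0, 0, 0, 0, 1, 0, 0, 0, 0, 0, 0, 1, 0, 0, 0, 0, 0, 0, 1])

```text
time: 2.98
position: [0.583, 0.107, 0.1244]
tool_rot: [[-0.0, 1.0, -0.0], [1.0, 0.0, -0.0], [-0.0, -0.0, -1.0]]
force: [-0.4, -0.3, 0.2]
finger_gap: 0.0005
```

The jaws shut fully without holding the knob, so I'll look before doing anything else.

Run:
```python
from h import *
for n in ("side","scene"):
    w=cams.snapshot(n)
    P=pts(w,hue(w,0,14,150,100)); k=(abs(P[:,0]-.56)<.12)&(P[:,1]>.03)&(P[:,1]<.3)&(P[:,2]>.06)&(P[:,2]<.14)
    T=P[k]; print(n,len(T),len(T) and (np.round(np.median(T,0),3),T.min(0),T.max(0)))
    if n=="side": a=cv2.resize(w["image"][130:220,220:350],None,fx=4,fy=4,interpolation=cv2.INTER_CUBIC)
    else: b=cv2.resize(w["image"][110:200,280:410],None,fx=4,fy=4,interpolation=cv2.INTER_CUBIC)
cv2.imwrite("pics/g.png",cv2.resize(np.hstack([a,b]),(800,277)))
w=cams.snapshot("wrist"); cv2.imwrite("pics/w2.png",w["image"])
```

```text
side 132 (array([0.577, 0.101, 0.111]), array([0.57080551, 0.09398287, 0.08298793]), array([0.59166616, 0.11752511, 0.12278783]))
scene 117 (array([0.588, 0.101, 0.113]), array([0.5738436 , 0.09469521, 0.07270921]), array([0.59613449, 0.11336169, 0.12423353]))
```

View pics/g.png

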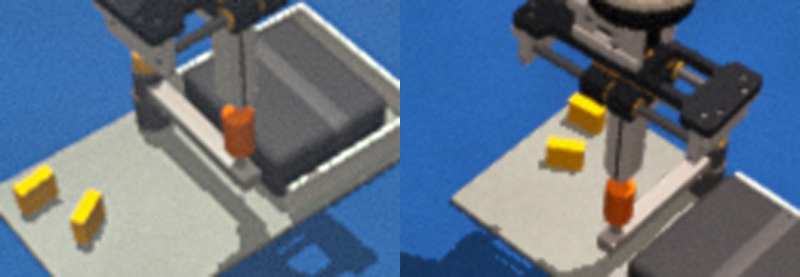

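View pics/w2.png

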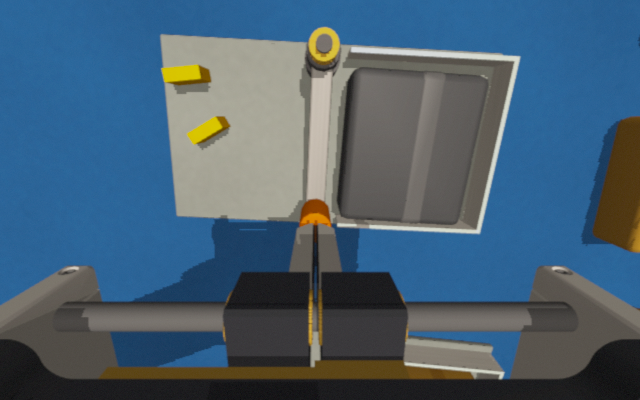

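The jaws are shut and both views show them ending about at the knob's top, with the knob not between them. I'll measure where the fingertips really are from the depth maps.

Run:
```python
from h import *
print(manip.get_state()["position"],manip.get_state()["force"])
for n in ("side","scene","wrist"):
    w=cams.snapshot(n)
    P=pts(w,np.ones(w["z_map"].shape,bool)&~hue(w,0,18,130,60))
    k=(abs(P[:,0]-.583)<.03)&(abs(P[:,1]-.107)<.03)&(P[:,2]>.068)&(P[:,2]<.19); F=P[k]
    print(n,len(F))
    for lo in np.arange(.07,.19,.01):
        G=F[(F[:,2]>=lo)&(F[:,2]<lo+.01)]
        if len(G): print("  %.2f"%lo,len(G),np.round(G.min(0)[:2],3),np.round(G.max(0)[:2],3))
```

```text
[0.58296498 0.10699316 0.12440046] [ 0.33977512 -0.66408598 -1.28133014]
side 254
  0.07 4 [0.578 0.102] [0.582 0.109]
  0.08 3 [0.571 0.097] [0.581 0.111]
  0.09 2 [0.588 0.097] [0.588 0.097]
  0.10 3 [0.588 0.096] [0.589 0.097]
  0.11 6 [0.585 0.096] [0.593 0.111]
  0.12 3 [0.587 0.106] [0.594 0.108]
  0.13 8 [0.576 0.097] [0.591 0.101]
  0.14 40 [0.571 0.097] [0.595 0.117]
  0.15 44 [0.571 0.097] [0.596 0.117]
  0.16 45 [0.57  0.097] [0.595 0.115]
  0.17 45 [0.57  0.096] [0.597 0.115]
  0.18 48 [0.57  0.097] [0.593 0.117]
scene 187
  0.07 2 [0.584 0.103] [0.588 0.107]
  0.08 3 [0.576 0.097] [0.595 0.113]
  0.09 1 [0.575 0.1  ] [0.575 0.1  ]
  0.10 3 [0.572 0.1  ] [0.575 0.104]
  0.12 1 [0.573 0.105] [0.573 0.105]
  0.13 2 [0.58  0.098] [0.584 0.101]
  0.14 32 [0.572 0.098] [0.597 0.117]
  0.15 34 [0.571 0.098] [0.596 0.117]
  0.16 33 [0.573 0.097] [0.596 0.118]
  0.17 37 [0.572 0.098] [0.597 0.118]
  0.18 36 [0.57  0.098] [0.596 0.117]
wrist 1803
  0.08 20 [0.577 0.11 ] [0.595 0.119]
  0.09 4 [0.594 0.107] [0.596 0.112]
  0.10 5 [0.594 0.111] [0.595 0.113]
  0.11 24 [0.579 0.108] [0.596 0.117]
  0.12 29 [0.578 0.112] [0.588 0.118]
  0.13 58 [0.575 0.114] [0.591 0.117]
  0.14 212 [0.572 0.114] [0.596 0.117]
  0.15 271 [0.571 0.114] [0.596 0.117]
  0.16 323 [0.571 0.114] [0.596 0.117]
  0.17 384 [0.571 0.114] [0.596 0.117]
  0.18 473 [0.571 0.114] [0.596 0.117]
```

The cameras agree with each other: the fingertips end at z ≈ 0.138, about 39 mm higher than the reported TCP and the stated 25 mm tip length imply. x and y agree. I'll trust what I can see, open the jaws, go 38 mm lower and check the tip height again before closing.

Request:
send_rows(commands=[0, 0, 0.04, 0, 0, 0, -1, 0, 0, 0.04, 0, 0, 0, -1, 0, 0, 0.04, 0, 0, 0, -1, 0, 0, 0.04, 0, 0, 0, -1, 0, 0, 0.04, 0, 0, 0, -1, 0, 0, 0.04, 0, 0, 0, -1, 0, 0, -0.08, 0, 0, 0, -1, 0, 0, -0.152, 0, 0, 0, -1, 0, 0, -0.152, 0, 0, 0, -1])

```text
time: 4.4
position: [0.5822, 0.1068, 0.0852]
tool_rot: [[-0.0, 1.0, -0.002], [1.0, 0.0, -0.001], [-0.001, -0.002, -1.0]]
force: [0.4, 0.2, 1.0]
finger_gap: 0.0869
```

Run:
```python
from h import *
st=manip.get_state(); print(st["time"],st["position"],st["force"],st["finger_gap"])
for n in ("side","scene"):
    w=cams.snapshot(n)
    if n=="side": a=cv2.resize(w["image"][110:220,220:350],None,fx=4,fy=4,interpolation=cv2.INTER_CUBIC)
    else: b=cv2.resize(w["image"][90:200,280:410],None,fx=4,fy=4,interpolation=cv2.INTER_CUBIC)
    P=pts(w,np.ones(w["z_map"].shape,bool)&~hue(w,0,18,130,60))
    for sx in (-1,1):
        k=(abs(P[:,0]-.583-sx*.055)<.015)&(abs(P[:,1]-.107)<.015)&(P[:,2]>.065)&(P[:,2]<.16); F=P[k]
        print(n,sx,np.histogram(F[:,2],np.arange(.065,.16,.005))[0], np.round(F.mean(0),3))
cv2.imwrite("pics/g2.png",cv2.resize(np.hstack([a,b]),(800,338)))
```

```text
4.4 [0.58217559 0.10683852 0.08523868] [0.42558092 0.17065773 0.971446  ] 0.08694239452011944
side -1 [ 0  0  0  0  0  1  2  8 12 12 14 11 12 18  9 16  9 10] [0.53  0.102 0.129]
side 1 [ 0  0  0  0  0  3 10 13 12 13 14 13 13 14 13 16 13 13] [0.629 0.104 0.128]
scene -1 [ 0  0  0  0  0  0  1 12  8 12 11  7  9 13 10 11  9 11] [0.535 0.105 0.131]
scene 1 [ 0  0  0  0  0  0  1  2  7 10 15  8  9 10 10 10  9  7] [0.637 0.103 0.131]
```

View pics/g2.png

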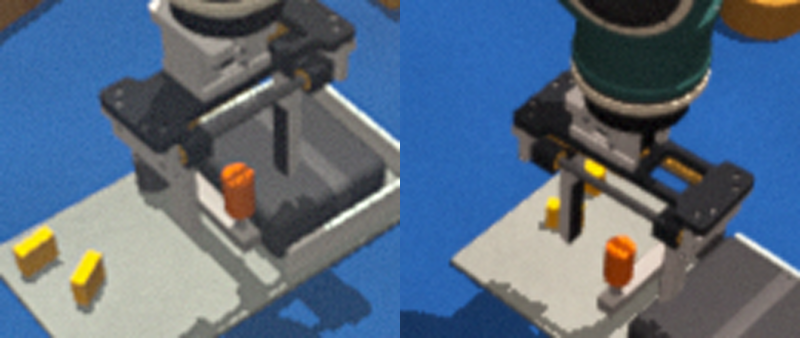

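The fingertips are now at z ≈ 0.098 with the upright knob between them, at (238,190) left and (620,260) right. Closing now.

Request:
send_rows(commands=[0, 0, 0, 0, 0, 0, 1, 0, 0, 0, 0, 0, 0, 1, 0, 0, 0, 0, 0, 0, 1, 0, 0, 0, 0, 0, 0, 1, 0, 0, 0, 0, 0, 0, 1, 0, 0, 0, 0, 0, 0, 1, 0, 0, 0, 0, 0, 0, 1, 0, 0, 0, 0, 0, 0, 1, 0, 0, 0, 0, 0, 0, 1])

```text
time: 5.62
position: [0.5829, 0.107, 0.0864]
tool_rot: [[-0.0, 1.0, -0.0], [1.0, 0.0, -0.0], [-0.0, -0.0, -1.0]]
force: [-0.4, -0.3, -0.4]
finger_gap: 0.0244
```

Gripped, with a gap of 24 mm. Now I swing along the arc, turning the tool with the gate.

Request:
send_rows(commands=[-0.077, 0.01, 0, 0, 0, -0.1, 1, -0.152, 0.031, 0, 0, 0, -0.2, 1, -0.223, 0.063, 0, 0, 0, -0.3, 1, -0.289, 0.105, 0, 0, 0, -0.4, 1, -0.347, 0.157, 0, 0, 0, -0.5, 1, -0.397, 0.217, 0, 0, 0, -0.6, 1, -0.437, 0.283, 0, 0, 0, -0.7, 1, -0.471, 0.365, 0, 0, 0, -0.813, 1, -0.471, 0.365, 0, 0, 0, -0.813, 1, -0.471, 0.365, 0, 0, 0, -0.813, 1])

```text
time: 6.88
position: [0.4655, 0.1971, 0.0864]
tool_rot: [[0.938, 0.348, -0.0], [0.348, -0.938, -0.001], [-0.001, 0.001, -1.0]]
force: [0.6, -4.0, 0.2]
finger_gap: 0.0243
```

Run:
```python
from h import *
st=manip.get_state(); print(st["time"],st["position"],st["force"],st["finger_gap"])
h=np.array([.590,.236])
for n in ("side","scene"):
    w=cams.snapshot(n); c=w["image"][110:220,200:330] if n=="side" else w["image"][90:200,260:390]
    c=cv2.resize(c,(400,338),interpolation=cv2.INTER_CUBIC)
    if n=="side": a=c
    P=pts(w,hue(w,0,13,150,100)); T=P[(P[:,0]<.62)&(P[:,0]>.42)&(P[:,1]>.08)&(P[:,1]<.3)&(P[:,2]>.06)&(P[:,2]<.13)]
    if len(T):
        m=np.median(T,0); r=m[:2]-h; print(n,len(T),m,T[:,2].max(),"q~",np.arctan2(-r[0],-r[1])-.05,"r",np.hypot(*r))
cv2.imwrite("pics/g3.png",np.hstack([a,c]))
```

```text
6.875 [0.46545586 0.19713295 0.08636943] [ 0.56596019 -3.96690017  0.21508692] 0.024338125199872225
side 90 [0.45787281 0.19302835 0.11260415] 0.12294650436657772 q~ 1.2063569281564237 r 0.13893939837264335
scene 27 [0.47617828 0.19560693 0.09472288] 0.12293746882647605 q~ 1.1797805254148683 r 0.12077658951380059
```

View pics/g3.png

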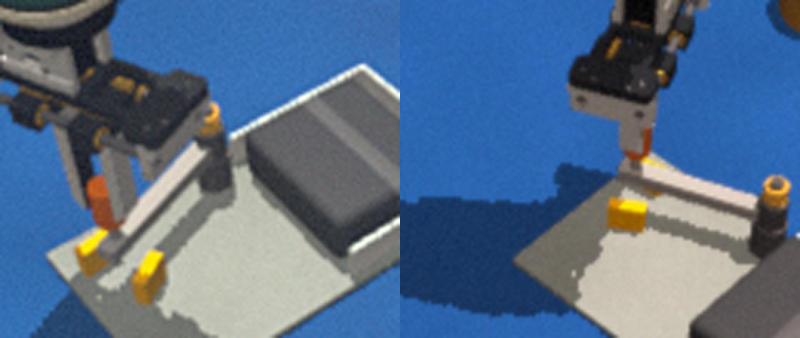

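The gate is open past the catch at q ≈ 1.2, with the knob held and a spring force of 4 N. Next I push the knob down 21 mm in small steps.

Request:
send_rows(commands=[0, 0, -0.02, 0, 0, 0, 1, 0, 0, -0.04, 0, 0, 0, 1, 0, 0, -0.06, 0, 0, 0, 1, 0, 0, -0.076, 0, 0, 0, 1, 0, 0, -0.084, 0, 0, 0, 1, 0, 0, -0.084, 0, 0, 0, 1])

```text
time: 7.72
position: [0.4659, 0.1978, 0.0664]
tool_rot: [[0.939, 0.345, 0.001], [0.345, -0.939, 0.001], [0.001, -0.0, -1.0]]
force: [-5.7, -7.2, 22.4]
finger_gap: 0.0246
```

Run:
```python
from h import *
st=manip.get_state(); print(st["time"],st["position"],st["force"],st["finger_gap"])
for n in ("side","scene"):
    w=cams.snapshot(n)
    P=pts(w,hue(w,0,13,150,100)); T=P[(P[:,0]<.62)&(P[:,0]>.42)&(P[:,1]>.08)&(P[:,1]<.3)&(P[:,2]>.06)&(P[:,2]<.13)]
    print(n,len(T),len(T) and (np.median(T,0),np.sort(T[:,2])[-8:]))
```

```text
7.725 [0.46587426 0.19775353 0.06639482] [-5.7398224  -7.23105017 22.36193805] 0.024587819368490672
side 91 (array([0.45813736, 0.19267155, 0.09394824]), array([0.10159866, 0.10194037, 0.10230071, 0.10230151, 0.10242113,
       0.10252059, 0.10263639, 0.10375101]))
scene 24 (array([0.47659347, 0.19481596, 0.0748445 ]), array([0.08254419, 0.08266607, 0.08297769, 0.09010697, 0.09146991,
       0.09216204, 0.09302714, 0.09671551]))
```

The knob's top is at about 0.102 and the vertical force of 22 N means the bolt has bottomed. Now I release and lift straight up.

Request:
send_rows(commands=[0, 0, 0, 0, 0, 0, -1, 0, 0, 0, 0, 0, 0, -1, 0, 0, 0, 0, 0, 0, -1, 0, 0, 0, 0, 0, 0, -1, 0, 0, 0, 0, 0, 0, -1, 0, 0, 0, 0, 0, 0, -1, 0, 0, 0, 0, 0, 0, -1, 0, 0, 0.1, 0, 0, 0, -1, 0, 0, 0.3, 0, 0, 0, -1, 0, 0, 0.5, 0, 0, 0, -1, 0, 0, 0.6, 0, 0, 0, -1, 0, 0, 0.6, 0, 0, 0, -1])

```text
time: 9.32
position: [0.4659, 0.1987, 0.2171]
tool_rot: [[0.939, 0.344, 0.003], [0.344, -0.939, 0.002], [0.003, -0.001, -1.0]]
force: [0.0, -0.0, -0.4]
finger_gap: 0.0939
```

Run:
```python
from h import *
st=manip.get_state(); print(st["time"],st["position"],st["force"],st["finger_gap"])
h=np.array([.590,.236])
for n in ("side","scene","wrist"):
    w=cams.snapshot(n)
    P=pts(w,hue(w,0,13,150,100)); T=P[(P[:,0]<.62)&(P[:,0]>.42)&(P[:,1]>.08)&(P[:,1]<.3)&(P[:,2]>.06)&(P[:,2]<.13)]
    if len(T):
        T=T[T[:,2]>np.percentile(T[:,2],95)-.005]; r=T.mean(0)[:2]-h; print(n,len(T),T.mean(0),"q~",np.arctan2(-r[0],-r[1])-.05)
    B=P[(P[:,1]<-.15)&(P[:,1]>-.27)&(P[:,0]<.66)&(P[:,0]>.45)&(P[:,2]>.115)&(P[:,2]<.13)]
    if len(B): print("  b",B.mean(0))
    if n=="side": a=cv2.resize(w["image"][110:290,190:450],(520,360),interpolation=cv2.INTER_CUBIC); cv2.imwrite("pics/end.png",a)
```

```text
9.325 [0.4659332  0.19870106 0.21708387] [ 0.04884958 -0.03814205 -0.37319446] 0.09393725719645851
side 24 [0.46887478 0.18168252 0.09996242] q~ 1.099239841198812
  b [ 0.61797819 -0.24153442  0.11727796]
scene 22 [0.4733061  0.1828377  0.10187648] q~ 1.093319615732307
  b [ 0.63239007 -0.24228995  0.11888126]
wrist 2 [0.47234882 0.17150656 0.10058444] q~ 1.0193553619124103
```

View pics/end.png

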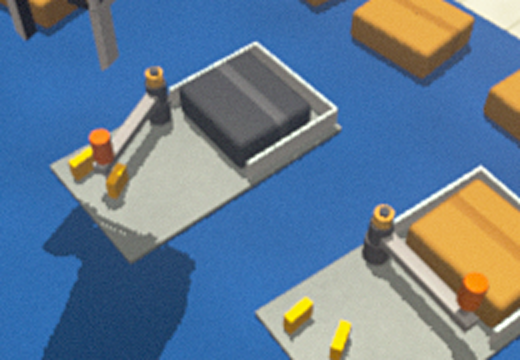

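The final view shows the grey bay's gate resting open on the catch, with the knob at (100,145) down. The other gate is shut and its knob is up at (474,290). The gripper is clear, so I'm handing in.

```bash
python3 -c "
from workcell import workorder; print(workorder.hand_in())"
```

```text
the job is handed in; nothing more can be done
None
```

The dark grey parcel's gate is bolted open and the job is handed in, at about 9.5 s of the 35 s allowed. I gripped the knob, swung the gate to about 1.2 rad past the catch, pushed the bolt down, then let go and lifted clear.

**Last checks:**
- **Gate:** it rests at about 1.10 rad in the side and scene views, which is where it should sit on the catch. The wrist view gave 1.02 rad, but from only 2 pixels at the image edge, so I disregarded it.
- **Bolt:** the knob's top is at about 0.100–0.102 m, which is fully down. At the end of the push the vertical force was 22 N, so it had bottomed.
- **Other bay:** its gate is shut and its knob is up, with its top between 0.117 and 0.12 m.
- **Gripper:** it is clear of everything, with near-zero force.

**What went wrong:** the first grasp closed on air above the knob. The cameras showed the fingertips about 39 mm higher than the reported TCP and the stated 25 mm finger length imply. I corrected by the camera measurement, and the second grasp held with a 24 mm gap. I did not find the cause of the mismatch.

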